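# Stack the serving slabs on the warming plate and switch it on

## Task

Get the serving slabs warming before service: stack all the charcoal stoneware slabs flat in one square pile on the marked rectangle of the warming plate, each lined up with the rectangle. Only when the pile is complete and let go, lift the clear guard of the switch box well up, push the toggle beneath it fully over to the robot's left (on), and then lower the guard fully shut again. Leave the thin bamboo board, crockery, jar and spatula where they are.

Things in the scene. Friction and masses are not known exactly. Their poses are not given: they have to be found in the camera images.
- slab1_mid (a point): charcoal stoneware serving slab: flat plate 150 mm long (x), 100 wide (y), 20 thick (z), 0.35 to 0.65 kg, the same either way up. A finger notch 60 mm long and 20 deep in the middle of each long side leaves a waist 60 mm wide to grip from above. Point: its centre, 10 mm above its underside. Starts flat on the table or the white cutting board (15 mm thick). 3 to 5 of the slabs are present
- slab2_mid (a point): another charcoal serving slab, the same as slab1 in shape and size, its centre; may be absent
- slab3_mid (a point): another charcoal serving slab, the same as slab1 in shape and size, its centre; may be absent
- slab4_mid (a point): another charcoal serving slab, the same as slab1 in shape and size, its centre; may be absent
- slab5_mid (a point): another charcoal serving slab, the same as slab1 in shape and size, its centre; may be absent
- warmer_mark (a point): fixed low warming plate, 180 x 125 mm and 10 mm high, with a darker rectangle of a slab's outline (150 x 100 mm, without the notches) marked on the middle of its flat top. This point is the middle of that rectangle, on the top surface (10 mm above the table); its x runs along the rectangle's length, y across it, z up. It may stand to the robot's left or right
- toggle_tip (a point): middle of the rounded end of the switch box's toggle lever, 33 mm from its pivot. The box is fixed, 130 x 110 mm, 90 mm high, flat on top; the lever, 10 mm thick with a 15 mm thick black end, is 40 mm long (pivot on the top face, 70 mm in front of the guard's hinge line, midway across). The clear guard covers it until lifted
- toggle (a joint): angle of the toggle lever, rad: 0 is off, leaning 0.45 rad to the box's right (-y of point guard_hinge when the guard is shut); 0.9 is on, leaning as far to the left (+y). A push of about 1 to 2 N sideways near its end moves it; it stays where it is left
- guard_tab (a point): grip point on the guard's black front tab: a tongue 22 mm wide (along the hinge, y), 8 mm thick and 50 mm long that sticks straight out of the hood's front wall, level when the guard is shut; this point is 32 mm out from the wall, 115 mm above the table when shut, with open space below it. It turns with the guard
- guard_hinge (a point): middle of the guard's hinge line, along the rear (far) edge of the box's top, 95 mm above the table; the frame turns with the guard. y lies along the hinge and never turns; when shut x points from the front tab to the hinge and z up. The guard is a clear plastic hood, 117 mm long, 92 mm wide, 48 mm high, 0.1 kg; the tab's grip point lies 150 mm in front of the hinge line and 20 mm above it when shut
- guard (a joint): opening angle of the guard, rad: 0 shut down on the box, growing as its front tab swings up and over to the rear, 1.9 at its stop, leaning back. The hinge is stiff (1 to 2 N at the tab) and the guard stays where it is left. It may start a little open
- bamboo: thin bamboo serving board, 180 x 70 x 8 mm; to be left alone (origin at its underside)
- bowl: small steel bowl, 110 mm across; to be left alone (origin at its underside)
- jar: amber glass jar, 95 mm high; to be left alone (origin at its underside)
- cup: white cup, 70 mm high; to be left alone (origin at its underside)
- spatula: black-handled spatula, 240 mm long; to be left alone (origin at its underside)
Mind the look-alikes: they are no part of the job. Leave any blue look-alike of the part that bears slab2_mid alone.

How it is judged:
By the outcome, as a careful person would: the job done as asked, in the order asked, and still so for the second after the job is handed in, with the robot touching nothing.
Of slab1, slab2, slab3, slab4, slab5 only 3 to 5 are there at a start; the rules pass over those that are not, and their reading is None.
At some moment in a run one of slab1, slab2, slab3, slab4, slab5 may be knocked a few centimetres aside while the robot is not near it.
Once in a run the grip may slacken for a moment while it holds something.
It also fails if it takes over 210 s, if anything falls off the work surface, if the arm or the gripper's body presses on something with over 40 N, if the wrist force passes 120 N, or if a joint passes its speed limit or range.

## Robot

A 7-joint arm with a two-finger parallel gripper is mounted at the origin on the work surface. World frame = base frame: x ahead of the robot, y to its left, z up, the work surface at z = 0. Lengths are in m, angles in rad, forces in N, time in s.
With the tool pointing down it reaches from about 0.4 to 0.875 m from the base axis. Payload 19.3 kg.
Tool frame: the origin (TCP) lies at the very end of the fingers, on their centre line; the grasp point (between the pads) lies 19 mm behind it; z points along the fingers, y is the line along which they close (so a half turn about z gives the same grasp; the last joint's range is limited). The gripper opens to 85 mm and grips with 20 to 120 N. Pads are 22 mm wide; open, the fingers measure 114 mm over their backs; the gripper's body (76 mm by 85 mm) begins 54 mm behind the grasp point. The pads swing forward as they close: fully open they stand 13 mm farther back than shut.
Start: joints at [-1.327, 0.521, -0.036, 1.599, 0.021, 1.021, -0.113], TCP at [0.193, 0.594, 0.231] pointing down, gripper open.
Joint ranges: [-2.91, 2.91], [-0.3, 2.13], [-1.5, 1.42], [0.17, 2.43], [-1.26, 4.41], [0.16, 1.93], [-2.52, 2.52]. Speed limits (rad/s): [1.89, 1.89, 2.39, 2.39, 3.01, 3.01, 3.01].

## Interface

Orientations are given as [roll, pitch, yaw] about the fixed x, y, z axes, in that order (R = Rz(yaw) Ry(pitch) Rx(roll)).
In Python, from workcell import bot gives the robot as it stands.
- The arm moves only by the tool carry_out, never from a script. Its argument "rows" is a list that holds one entry, the list of rows, each a list of 4 numbers: the shift along the tool's x, y, z in m, then the turn about the tool's z in degrees. In form: [[[x, y, z, twist], ...]]. A call has 1 to 12 rows; each row is the pose to reach, as a shift and turn from the pose commanded when the call began, along the tool's axes at that moment; what a row does not reach only later rows make up. A row lasts 1/12 s, in which the tool goes at most 41.7 mm and 7.16 degrees, less where a joint would pass 70% of its speed; a pose out of reach is approached as far as the arm can. A call with a gripper value outside its range is refused whole. "grip" is the finger opening in m, from 0 to 0.0854, set as the call begins (left out, the last holds). The fingers move at their own pace and stop on an object; "grip_force" is the grip in N (left out, the last holds). Time passes only in rows, so rows that repeat a pose let the fingers close. It gives the time, the measured TCP pose, the force, the opening and the grip force at its end, in the units of the state.
- bot.observe(): the state, without advancing time (a new reading comes with each control period).
- bot.grab_frame(name): name is "scene" or "top" or "wrist"; returns a dict with "pixels" (420x560x3 uint8, red, green, blue), "K" (3x3 intrinsics, pixels), "pose" (4x4, takes a point from camera to world coordinates). Camera axes: x right, y down, z forward; pixel columns grow to the right and rows downward; lengths in m; the calibration is good to about 2 mm. A picture is of the moment at which its call begins. There is no depth.
- bot.job_done(): hands the job in; it is judged then, once.
Trained networks look in a picture, given as the dict that the camera call returned (one of the last four; its "shot" number tells which), for a name from the list of things; names that differ only in an ending like _2 or _b are one class to them, and where a whole thing is asked for, a point or a joint stands for the part that bears it (a point fixed in the world has none). Each returns a list of dicts, best first, with "conf" (0 to 1); they miss things now and then, are a little off and sometimes report something else, mostly with a low value. They report only what shows in the picture. A call takes as long as a camera call. They do not tell look-alikes from the thing itself.
- bot.look_for(picture, label): "position" ([column, row] in pixels, amid what is visible of it).
- bot.regions_of(picture, label): "region" (420x560 bool, what is visible of it) and "position" ([column, row] in pixels, amid what is visible of it).
- bot.spot_point(picture, label): "position" ([column, row] in pixels: a listed point, or the origin of a listed thing).
The state is a dict: "clock": time; "qpos": joint angles; "qd": joint speeds; "joint_efforts": joint torques, N m; "position": TCP position; "tool_rot": TCP orientation; "force": force on the tool from outside, world axes, zero at the start; "moment": the same for the moment, N m; "grip_width": finger opening in m; "finger_force": force on a finger pad.
Only numpy, scipy, OpenCV 4.12 (cv2) and the standard library are available. Lean on these libraries where they do the work, as an engineer would, in place of code of your own. Each camera call takes 0.05 s, during which the arm holds its last target. There are 200 camera calls.

## Working session

There is one attempt and no reset: what is moved stays moved. The work goes in short steps, Python scripts to look and compute and a tool call to move; the robot and the scene stay as the last step left them, time stands still between calls to the robot, and variables do not carry over. Pictures are saved under pics/ and viewed, at most 14 in all, crops included, and the job is handed in when it is done.

Besides the shell and the picture viewer there is one more tool, called after ">>>" as name(argument=value, ...), one argument or row to a line, values as JSON. carry_out: Moves the arm, as the interface text tells. Its arguments: {"type":"object","properties":{"rows":{"type":"array","items":{"type":"array","items":{"type":"array","items":{"type":"number"}}}},"grip":{"type":"number"},"grip_force":{"type":"number"}},"required":["rows"]}

```bash
mkdir -p pics
cat > h.py <<'E'
import numpy as np, cv2
from workcell import bot
from scipy.spatial.transform import Rotation as R
def ray(p,px,z):
    K=np.array(p["K"]);T=np.array(p["pose"])
    d=T[:3,:3]@np.linalg.inv(K)@np.array([px[0],px[1],1.]);o=T[:3,3]
    return o+d*(z-o[2])/d[2]
def proj(p,X):
    K=np.array(p["K"]);T=np.array(p["pose"])
    c=T[:3,:3].T@(np.array(X)-T[:3,3]);u=K@c;return u[:2]/u[2]
def save(p,n,s=1,crop=None):
    im=p["pixels"][:,:,::-1]
    if crop: im=im[crop[1]:crop[3],crop[0]:crop[2]]
    cv2.imwrite("pics/"+n,cv2.resize(im,None,fx=s,fy=s,interpolation=cv2.INTER_CUBIC))
E
python3 - <<'E'
from h import *
o=bot.observe();print(o)
a=bot.grab_frame("top");b=bot.grab_frame("scene")
im=np.hstack([a["pixels"],b["pixels"]])
save(a,"top0.png",1.4);save(b,"scene0.png",1.4)
for p,n in((a,"top"),(b,"scene")):
    print(n,np.round(p["pose"],3).tolist())
    for l in["slab1_mid","warmer_mark","toggle_tip","guard_tab","guard_hinge","bamboo"]:
        for r in bot.spot_point(p,l):
            z=dict(slab1_mid=.01,warmer_mark=.01,toggle_tip=.12,guard_tab=.115,guard_hinge=.095,bamboo=0)[l]
            print(l,np.round(r["position"],1),round(r["conf"],2),ray(p,r["position"],z).round(3))
E
```

```text
{'clock': 0.0, 'qpos': array([-1.32720246,  0.52202819, -0.03637356,  1.60000359,  0.02123   ,
        1.02109421, -0.11280354]), 'qd': array([ 6.33401721e-05,  5.66697964e-04,  1.13520361e-03, -1.76080763e-06,
        3.18909341e-06, -1.67323320e-03,  8.06039185e-04]), 'joint_efforts': array([ 2.56264766e-04, -9.27102828e+01,  1.97985359e+00, -3.69930732e+01,
        1.78548612e-02,  8.26659438e-03,  1.94394585e-05]), 'position': array([0.19283161, 0.59415388, 0.23071797]), 'tool_rot': array([-3.14044849e+00,  8.43458583e-05,  2.82784096e+00]), 'force': array([0.05728751, 0.42753963, 0.40541277]), 'moment': array([-0.01571155, -0.01039609,  0.0298751 ]), 'finger_force': 0.0, 'grip_width': 0.08520487413554963}
top [[-0.059, -0.978, 0.202, 0.213], [-0.998, 0.058, -0.014, -0.002], [0.002, -0.203, -0.979, 1.357], [0.0, 0.0, 0.0, 1.0]]
slab1_mid [223.5 235.9] 0.85 [0.421 0.126 0.01 ]
slab1_mid [329.1 222.2] 0.63 [ 0.441 -0.149  0.01 ]
warmer_mark [398.1 198. ] 0.96 [ 0.494 -0.334  0.01 ]
warmer_mark [223.5 232.9] 0.41 [0.429 0.125 0.01 ]
guard_tab [150.9 243.9] 0.87 [0.396 0.288 0.115]
bamboo [272.3 233.1] 0.95 [ 0.422 -0.     0.   ]
scene [[0.228, 0.707, -0.67, 1.473], [0.974, -0.178, 0.143, -0.235], [-0.019, -0.685, -0.729, 1.165], [0.0, 0.0, 0.0, 1.0]]
slab1_mid [325.6 203.3] 0.96 [0.431 0.135 0.01 ]
warmer_mark [175.9 250.6] 0.62 [ 0.507 -0.343  0.01 ]
guard_tab [373.9 162.9] 0.77 [0.396 0.297 0.115]
guard_hinge [401.5 198.6] 0.79 [0.544 0.33  0.095]
bamboo [284.7 212.6] 0.73 [0.429 0.003 0.   ]
```

View pics/top0.png

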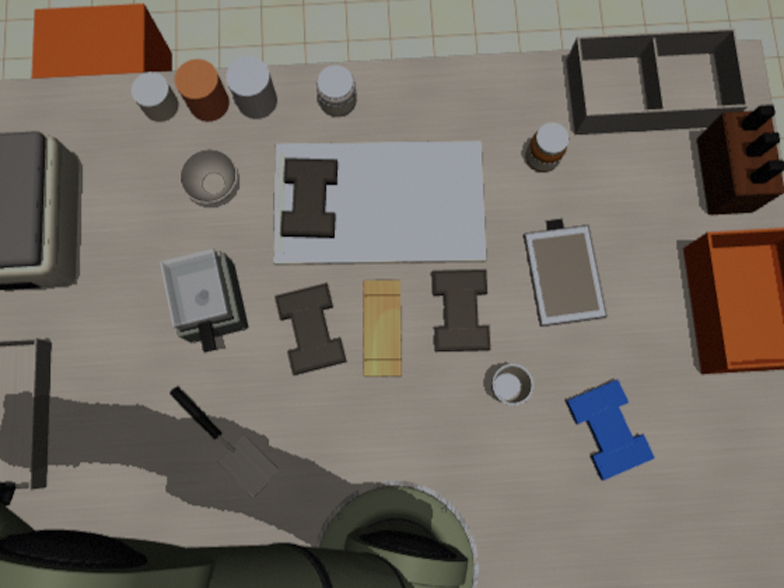

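View pics/scene0.png

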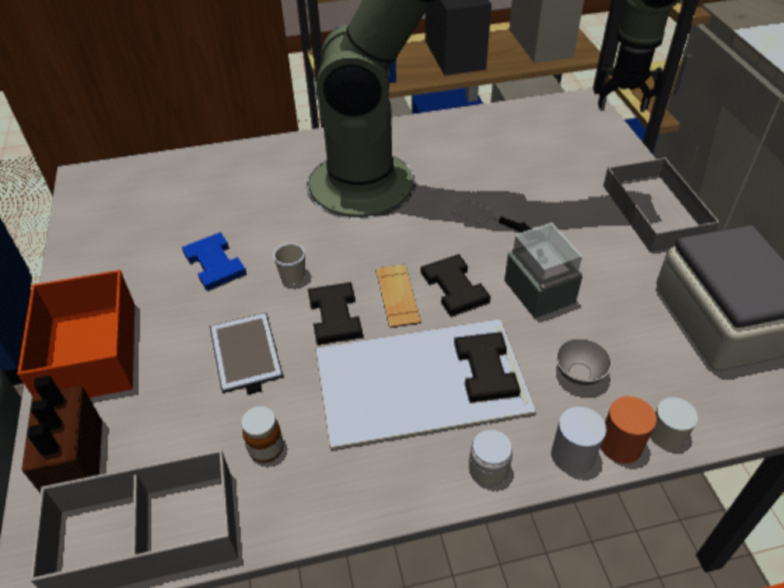

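The top view (1.4x) shows three charcoal slabs, at about (310,197) on the white board, (310,328) and (461,310). The slab at (609,428) is the blue look-alike, to be left alone. The warmer is at (565,275) on the right and the switch box at (205,300) on the left, with its tab toward the robot. I'll fit each slab's pose by its silhouette.

```bash
cat >> h.py <<'E'
from scipy.optimize import minimize
NOTCH=np.array([(-75,-50),(-30,-50),(-30,-30),(30,-30),(30,-50),(75,-50),(75,50),(30,50),(30,30),(-30,30),(-30,50),(-75,50)])/1e3
RECT=np.array([(-75,-50),(75,-50),(75,50),(-75,50)])/1e3
def sil(p,x,y,a,z0,h,out,S=4):
    c,s=np.cos(a),np.sin(a);xy=out@np.array([[c,s],[-s,c]])+[x,y]
    P=[[proj(p,(*q,z)) for q in xy] for z in ((z0,z0+h) if h else (z0,))]
    m=np.zeros((420*S,560*S),np.uint8);f=lambda q:np.round((np.array(q)+.5)*S-.5).astype(np.int32)
    for q in P: cv2.fillPoly(m,[f(q)],255)
    if h:
        n=len(out)
        for i in range(n): 
            j=(i+1)%n;cv2.fillConvexPoly(m,f([P[0][i],P[0][j],P[1][j],P[1][i]]),255)
    return cv2.resize(m,(560,420),interpolation=cv2.INTER_AREA)/255.
def fit(p,mask,g,z0,h=.02,out=NOTCH):
    m=mask.astype(float)
    cost=lambda v:np.abs(sil(p,v[0],v[1],v[2],z0,h,out)-m).sum()/m.sum()
    best=None
    for a in ([g[2]] if len(g)>2 else np.arange(-80,100,20)*np.pi/180):
        s0=np.array([g[0],g[1],a]);r=minimize(cost,s0,method="Nelder-Mead",options=dict(initial_simplex=np.vstack([s0,s0+[.015,0,0],s0+[0,.015,0],s0+[0,0,.15]]),xatol=2e-4,fatol=1e-4,maxiter=120))
        if best is None or r.fun<best.fun: best=r
    return best.x,best.fun
def blob(m,px):
    n,l,st,c=cv2.connectedComponentsWithStats(m.astype(np.uint8),connectivity=4)
    px=np.round(px).astype(int);k=l[px[1],px[0]];return l==k
def dark(p):
    im=p["pixels"].astype(int);return (im.max(2)<85)&(im.max(2)-im.min(2)<30)
def goto(x,y,z,yaw=None):
    o=bot.observe();r=R.from_euler("xyz",o["tool_rot"]);d=r.inv().apply(np.array([x,y,z])-o["position"])
    tw=0
    if yaw is not None:
        cur=np.arctan2(*(r.as_matrix()[[1,0],1]))  # heading of tool y
        dy=(cur-(yaw+np.pi/2)+np.pi/2)%np.pi-np.pi/2; tw=np.degrees(dy) # tool z down: + twist lowers yaw
    print("shift mm",(d*1e3).round(1),"twist",round(tw,1))
E
python3 - <<'E'
from h import *
p=bot.grab_frame("top")
im=p["pixels"]
for px in [(221,141),(221,234),(329,221),(404,200),(435,305)]: print(px,im[px[1],px[0]])
for px,z0 in [((221,141),.015),((221,234),0),((329,221),0)]:
    m=blob(dark(p),px);g=ray(p,px,z0+.02)[:2];v,f=fit(p,m,g,z0);print(px,m.sum(),"fit",v.round(4),np.degrees(v[2]).round(1),"res",round(f,3))
i=im.astype(int);m=blob((abs(i-i[200,404]).max(2)<25),(404,200));g=ray(p,(404,200),.01)[:2]
v,f=fit(p,m,g,.01,0,RECT);print("mark",m.sum(),v.round(4),np.degrees(v[2]).round(1),round(f,3))
goto(.42,.13,.25)
E
```

```text
(221, 141) [55 50 45]
(221, 234) [63 59 52]
(329, 221) [67 61 55]
(404, 200) [108  99  89]
(435, 305) [ 35  72 145]
(221, 141) 1829 fit [ 0.672   0.1217 -0.0883] -5.1 res 0.049
(221, 234) 1942 fit [0.4248 0.1309 0.1882] 10.8 res 0.037
(329, 221) 1936 fit [ 0.4425 -0.1475 -0.0414] -2.4 res 0.035
mark 2086 [ 0.4996 -0.3488  0.0793] 4.5 0.03
shift mm [-359.4 -371.7  -18.7] twist 0
```

Run:
```python
from h import *
goto(.4248,.1309,.22,.1882)
```

```text
shift mm [-363.6 -369.3   11.3] twist -28.8
```

>>> carry_out(
  rows=[
    [[-0.03,-0.03,0.001,-2.4],[-0.06,-0.06,0.002,-4.8],[-0.09,-0.09,0.003,-7.2],[-0.12,-0.12,0.004,-9.6],[-0.15,-0.15,0.005,-12],[-0.18,-0.18,0.006,-14.4],[-0.21,-0.21,0.007,-16.8],[-0.24,-0.24,0.008,-19.2],[-0.27,-0.27,0.009,-21.6],[-0.3,-0.3,0.01,-24],[-0.33,-0.33,0.01,-26.4],[-0.353,-0.358,0.011,-28.8]],
  ],
  grip=0.085,
)

```text
clock: 1.75
position: [0.4179, 0.146, 0.2207]
tool_rot: [3.141, 0.001, -2.951]
force: [1.4, 0.9, -0.4]
grip_width: 0.0849
finger_force: 0.0
```

Run:
```python
from h import *
goto(.4248,.1309,.15,.1882)
p=bot.grab_frame("wrist");print(np.round(p["pose"],3).tolist())
save(p,"w1.png",1)
print(proj(p,(.4248,.1309,.01)),p["pixels"][200:400:60,280])
t=bot.grab_frame("top")
for q,n in((p,"w"),(t,"t")):
  for r in bot.spot_point(q,"slab1_mid"): print(n,r, ray(q,r["position"],.01).round(4))
```

```text
shift mm [ -3.8 -16.2  70.7] twist 0.2
[[-0.19, 0.93, 0.314, 0.337], [0.982, 0.18, 0.06, 0.131], [-0.0, 0.32, -0.947, 0.362], [0.0, 0.0, 0.0, 1.0]]
[268.62659841 185.15410108] [[ 54  51  46]
 [105 103  94]
 [177 183 166]
 [ 25  23  26]]
w {'position': [265.0, 186.5], 'conf': 0.7} [0.4273 0.1269 0.01  ]
t {'position': [387.4, 108.7], 'conf': 0.72} [ 0.7429 -0.3314  0.01  ]
```

View pics/w1.png

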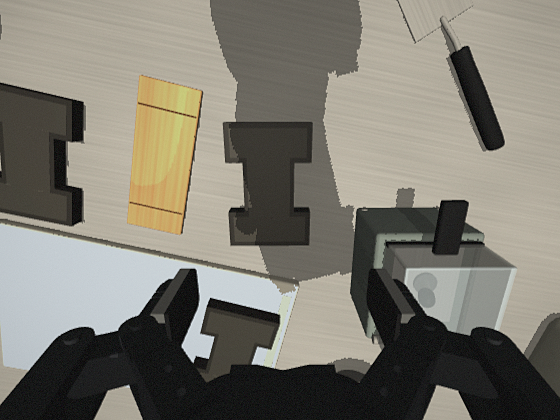

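The wrist view shows the slab at about (268,184), and the prediction was (268.6,185). I'll refine the fit and descend.

Run:
```python
from h import *
p=bot.grab_frame("wrist")
im=p["pixels"].astype(int);m=blob((im.max(2)<80),(268,184));print(m.sum())
v,f=fit(p,m,(.4248,.1309,.188),0);print(v.round(4),f)
goto(v[0],v[1],.003,v[2])
```

```text
8472
[0.4254 0.1311 0.1959] 0.07202086689255494
shift mm [ -5.1 -18.3 217.4] twist -0.4
```

>>> carry_out(
  rows=[
    [[-0.002,-0.008,0.035,-0.2],[-0.005,-0.018,0.07,-0.4],[-0.005,-0.018,0.105,-0.4],[-0.005,-0.018,0.135,-0.4],[-0.005,-0.018,0.15,-0.4],[-0.005,-0.018,0.15,-0.4],[-0.005,-0.018,0.15,-0.4]],
  ],
)

```text
clock: 2.58
position: [0.4247, 0.132, 0.0702]
tool_rot: [-3.142, -0.001, -2.944]
force: [0.1, -1.1, 0.6]
grip_width: 0.0854
finger_force: 0.0
```

Run:
```python
from h import *
goto(.4254,.1311,.003,.194)
```

```text
shift mm [-0.6 -1.1 67.2] twist 0.2
```

>>> carry_out(
  rows=[
    [[-0.001,-0.001,0.025,0],[-0.001,-0.001,0.045,0],[-0.001,-0.001,0.06,0],[-0.001,-0.001,0.067,0],[-0.001,-0.001,0.067,0],[-0.001,-0.001,0.067,0]],
  ],
)

```text
clock: 3.08
position: [0.4269, 0.1307, 0.0044]
tool_rot: [3.141, 0.001, -2.945]
force: [-0.9, -0.3, -0.4]
grip_width: 0.085
finger_force: 0.0
```

>>> carry_out(
  rows=[
    [[0,0,0,0],[0,0,0,0],[0,0,0,0],[0,0,0,0],[0,0,0,0],[0,0,0,0]],
  ],
  grip=0.05,
  grip_force=70,
)

```text
clock: 3.58
position: [0.4271, 0.1306, 0.0047]
tool_rot: [3.141, 0.002, -2.946]
force: [-4.5, 0.9, 24.1]
grip_width: 0.0583
finger_force: 69.6
```

>>> carry_out(
  rows=[
    [[0,0,-0.02,0],[0,0,-0.05,0],[0,0,-0.085,0],[0,0,-0.12,0],[0,0,-0.15,0],[0,0,-0.17,0],[0,0,-0.17,0]],
  ],
)

```text
clock: 4.17
position: [0.4279, 0.1308, 0.1773]
tool_rot: [3.14, 0.006, -2.946]
force: [1.6, 0.3, -5.3]
grip_width: 0.0578
finger_force: 83.8
```

Run:
```python
from h import *
goto(.4996,-.3488,.15,.0793)
```

```text
shift mm [  23.  -484.4   26.5] twist 6.7
```

>>> carry_out(
  rows=[
    [[0,-0.04,0,0.5],[0,-0.08,0,1.0],[0.0,-0.12,0,1.5],[0.0,-0.16,0,2.0],[0.0,-0.2,0,2.5],[0.005,-0.24,0,3],[0.01,-0.28,0,3.5],[0.013,-0.32,0,4],[0.016,-0.36,0,4.5],[0.019,-0.4,0,5.0],[0.021,-0.44,0.01,6],[0.023,-0.475,0.02,6.7]],
  ],
  grip_force=100,
)

```text
clock: 5.17
position: [0.4957, -0.3428, 0.1521]
tool_rot: [-3.141, -0.0, -3.065]
force: [0.4, 0.9, -5.1]
grip_width: 0.0568
finger_force: 113.0
```

Run:
```python
from h import *
p=bot.grab_frame("wrist");t=bot.grab_frame("top")
save(p,"w2.png",1)
print(bot.observe()["grip_width"]);goto(.4996,-.3488,.07,.0793)
c=proj(p,(.4996,-.3488,.01));print(c)
```

```text
0.05715654715429489
shift mm [-5.6 -3.5 80.3] twist -0.4
[275.5203127  201.31442454]
```

View pics/w2.png

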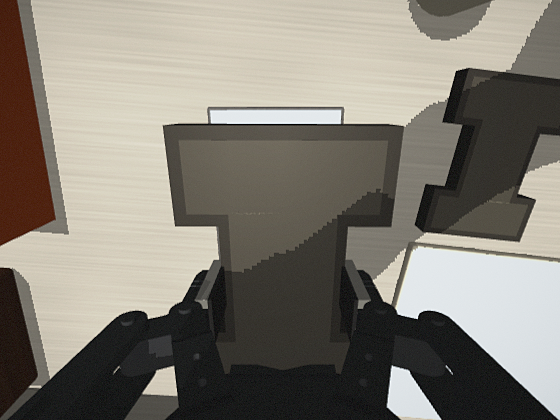

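The slab is held level and squared in the gripper, at about (283,240), above the warmer. Lowering it.

>>> carry_out(
  rows=[
    [[-0.003,-0.002,0.02,-0.3],[-0.006,-0.004,0.05,-0.4],[-0.007,-0.004,0.08,-0.4],[-0.007,-0.004,0.1,-0.4],[-0.007,-0.004,0.11,-0.4],[-0.007,-0.004,0.11,-0.4],[-0.007,-0.004,0.11,-0.4]],
  ],
)

```text
clock: 5.85
position: [0.5034, -0.3436, 0.0433]
tool_rot: [3.141, -0.001, -3.056]
force: [0.1, -0.0, -5.6]
grip_width: 0.0567
finger_force: 113.0
```

Run:
```python
from h import *
goto(.5013,-.3488,.016,.0793)
```

```text
shift mm [ 2.5 -5.1 27.3] twist 0.4
```

>>> carry_out(
  rows=[
    [[0.002,-0.005,0.01,0.3],[0.002,-0.005,0.016,0.3],[0.002,-0.005,0.02,0.3],[0.002,-0.005,0.02,0.3],[0.002,-0.005,0.02,0.3]],
  ],
)

```text
clock: 6.27
position: [0.5021, -0.3487, 0.0234]
tool_rot: [3.142, -0.0, -3.061]
force: [-0.4, -0.6, -6.0]
grip_width: 0.0571
finger_force: 113.1
```

Run:
```python
from h import *
goto(.5013,-.3488,.016,.0793)
```

```text
shift mm [ 0.8 -0.   7.4] twist 0.1
```

>>> carry_out(
  rows=[
    [[0.001,0,0.004,0],[0.001,0,0.007,0],[0.001,0,0.008,0],[0.001,0,0.008,0]],
  ],
)

```text
clock: 6.6
position: [0.501, -0.3488, 0.0154]
tool_rot: [3.141, -0.0, -3.061]
force: [-0.5, -0.5, -5.8]
grip_width: 0.057
finger_force: 113.2
```

>>> carry_out(
  rows=[
    [[0,0,0,0],[0,0,0,0],[0,0,0,0],[0,0,0,0]],
  ],
  grip=0.085,
)

```text
clock: 6.93
position: [0.5013, -0.349, 0.0156]
tool_rot: [-3.141, 0.0, -3.061]
force: [-0.1, 0.0, -0.5]
grip_width: 0.085
finger_force: 0.0
```

>>> carry_out(
  rows=[
    [[0,0,-0.02,0],[0,0,-0.05,0],[0,0,-0.09,0],[0,0,-0.13,0],[0.02,0,-0.16,0],[0.05,0,-0.18,0],[0.08,0,-0.18,0],[0.1,0,-0.18,0]],
  ],
)

```text
clock: 7.6
position: [0.3994, -0.3576, 0.1969]
tool_rot: [-3.14, 0.002, -3.062]
force: [-0.1, -0.2, 0.2]
grip_width: 0.0852
finger_force: 0.0
```

Run:
```python
from h import *
t=bot.grab_frame("scene");p=bot.grab_frame("wrist");o=bot.grab_frame("top")
save(p,"w3.png",1)
im=p["pixels"].astype(int)
c=proj(p,(.4996,-.3488,.02));print(c)
m=blob(im.max(2)<85,c);print(m.sum())
v,f=fit(p,m,(.4996,-.3488,.0793),.01);print("wrist",v.round(4),f)
for n,q in(("scene",t),("top",o)):
    m=blob(dark(q),proj(q,(.4996,-.3488,.02)));v,f=fit(q,m,(.4996,-.3488,.0793),.01);print(n,m.sum(),v.round(4),f)
for px,z0,g in [((221,141),.015,(.672,.1217,-.088)),((329,221),0,(.4425,-.1475,-.0414))]:
    m=blob(dark(o),px);v,f=fit(o,m,g,z0);print(px,v.round(4),f)
```

```text
[283.14972576 272.57260778]
9261
wrist [ 0.4998 -0.3481  0.0762] 0.08742078842118857
scene 14487 [ 0.5004 -0.3461  0.0749] 0.908437991058921
top 20956 [ 0.4974 -0.3479  0.0826] 0.9064310282234671
(221, 141) [ 0.672   0.1217 -0.0877] 0.054033136069161034
(329, 221) [ 0.4414 -0.1483 -0.0269] 0.0607293384643577
```

View pics/w3.png

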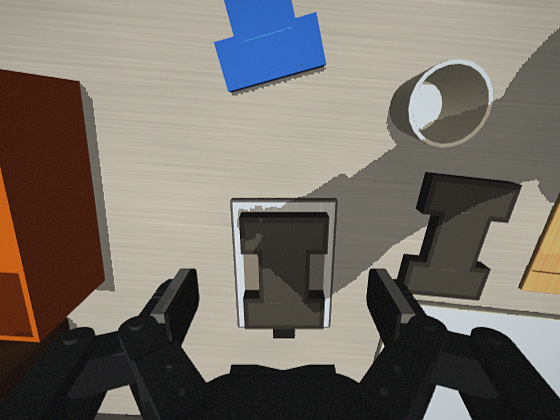

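The slab sits inside the plate's outline, plate corners at about (231,199), (337,199), (331,327), (237,328), with even margins. I'll compare the projected corners with these and plan the next pick.

Run:
```python
from h import *
p=bot.grab_frame("wrist")
x,y,a=.4996,-.3488,.0793
for u,v in[(-.09,.0625),(-.09,-.0625),(.09,-.0625),(.09,.0625)]:
    print(proj(p,(x+u*np.cos(a)-v*np.sin(a),y+u*np.sin(a)+v*np.cos(a),.01)).round(1))
save(p,"w3z.png",4,(215,180,355,325))
im=p["pixels"].astype(int);c=proj(p,(.442,-.148,.02));m=blob(im.max(2)<80,c);print(m.sum())
v,f=fit(p,m,(.442,-.148,-.03),0);print(v,f)
goto(.442,-.148,.15,v[2])
```

```text
[337.2 195.3]
[228.  195.3]
[236.  325.1]
[329.4 325.1]
73708
[ 0.44349589 -0.14862629 -0.02833528] 0.8699522865530865
shift mm [-57.1 205.2  45.8] twist 6.2
```

View pics/w3z.png

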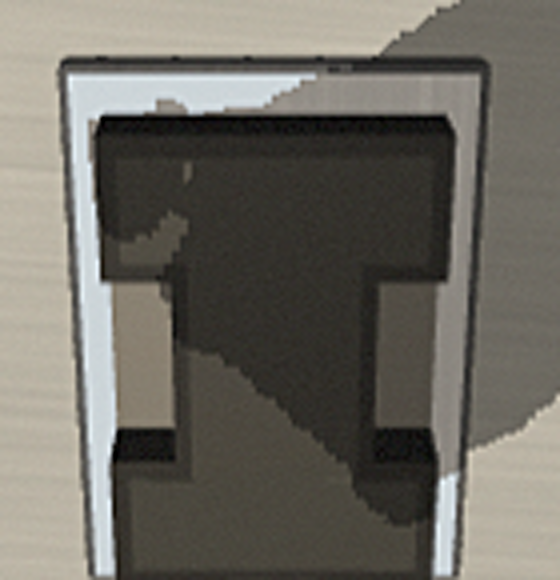

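Run:
```python
from h import *
p=bot.grab_frame("wrist")
for r in (195,197.5,208.75,218,327):print(r,ray(p,(283,r),.01).round(4),ray(p,(283,r),.03).round(4))
im=p["pixels"];print(im[190:225,262].max(1));print(im[318:340,262].max(1))
c=proj(p,(.442,-.148,.02)).astype(int);print(c);i=im.astype(int)
m=blob(i.max(2)<70,c);print(m.sum());v,f=fit(p,m,(.442,-.148,-.03),0);print(v,f)
```

```text
195 [ 0.4106 -0.3551  0.01  ] [ 0.405  -0.3556  0.03  ]
197.5 [ 0.4136 -0.3549  0.01  ] [ 0.4078 -0.3554  0.03  ]
208.75 [ 0.4271 -0.3538  0.01  ] [ 0.4205 -0.3543  0.03  ]
218 [ 0.4385 -0.3529  0.01  ] [ 0.4312 -0.3535  0.03  ]
327 [ 0.5934 -0.3404  0.01  ] [ 0.5767 -0.3418  0.03  ]
[188 195 178  84  44  82  92 162 230 219 216 215 216 217 220 226 224 153
   7  11  24  21  29  39  48  45  44  38  47  51  49  51  49  47  53]
[ 74  74  77  69  54  52  39 130 199 188 188 183 183 184 184 182 183 185
 183 182 182 181]
[458 237]
158901
[ 0.49090243 -0.08793806 -0.92538342] 0.9529109936622272
```

>>> carry_out(
  rows=[
    [[-0.01,0.035,0.005,0.5],[-0.02,0.07,0.01,1.5],[-0.03,0.105,0.015,2.5],[-0.04,0.14,0.02,3.5],[-0.05,0.17,0.02,4.5],[-0.057,0.195,0.02,5.5],[-0.057,0.205,0.02,6.2],[-0.057,0.205,0.02,6.2]],
  ],
)

```text
clock: 8.52
position: [0.4427, -0.1448, 0.1751]
tool_rot: [3.141, -0.0, 3.118]
force: [0.2, -0.4, 0.2]
grip_width: 0.085
finger_force: 0.0
```

Run:
```python
from h import *
p=bot.grab_frame("wrist");i=p["pixels"].astype(int);c=proj(p,(.4425,-.148,.02));print(c)
save(p,"w4.png",.7)
for th in(60,70,80):
    m=blob(i.max(2)<th,c)
    if 3000<m.sum()<15000:
        v,f=fit(p,m,(.4425,-.148,-.04),0);print(th,m.sum(),v.round(4),f);goto(v[0],v[1],.06,v[2])
```

```text
[278.55546829 194.42980599]
```

View pics/w4.png

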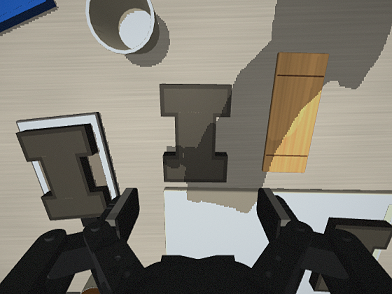

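The slab is at about (279,190), close to the prediction. My threshold was too low for the lit part of it.

Run:
```python
from h import *
p=bot.grab_frame("wrist");i=p["pixels"].astype(int);c=proj(p,(.4425,-.148,.02))
for th in(85,92,100):
    m=blob(i.max(2)<th,c);print(th,m.sum())
    if 3000<m.sum()<15000:
        v,f=fit(p,m,(.4425,-.148,-.04),0);print(v.round(4),f);goto(v[0],v[1],.06,v[2])
```

```text
85 166374
92 7528
[ 0.4436 -0.1476 -0.0314] 0.5718494092642371
shift mm [ -1.4   0.2 115.3] twist 0.3
100 11361
[ 0.4437 -0.1476 -0.0331] 0.04424251524392875
shift mm [ -1.4   0.2 115.3] twist 0.4
```

>>> carry_out(
  rows=[
    [[-0.001,0,0.03,0.4],[-0.001,0,0.07,0.4],[-0.001,0,0.1,0.4],[-0.001,0,0.115,0.4],[-0.001,0,0.115,0.4],[-0.001,0,0.115,0.4]],
  ],
)

```text
clock: 9.12
position: [0.4424, -0.1489, 0.0601]
tool_rot: [-3.141, -0.001, 3.106]
force: [-0.2, 0.2, 0.3]
grip_width: 0.0851
finger_force: 0.0
```

Run:
```python
from h import *
goto(.4437,-.1476,.008,-.0331)
```

```text
shift mm [-1.3  1.4 52.1] twist -0.1
```

>>> carry_out(
  rows=[
    [[-0.001,0.001,0.025,0],[-0.001,0.001,0.04,0],[-0.001,0.001,0.05,0],[-0.001,0.001,0.052,0],[-0.001,0.001,0.052,0],[-0.001,0.001,0.052,0]],
  ],
)

```text
clock: 9.62
position: [0.4443, -0.1474, 0.0094]
tool_rot: [-3.141, 0.001, 3.107]
force: [-0.1, 0.8, 0.8]
grip_width: 0.0851
finger_force: 0.0
```

>>> carry_out(
  rows=[
    [[0,0,0,0],[0,0,0,0],[0,0,0,0],[0,0,0,0],[0,0,0,0],[0,0,0,0]],
  ],
  grip=0.05,
  grip_force=80,
)

```text
clock: 10.12
position: [0.4443, -0.1472, 0.0096]
tool_rot: [-3.141, 0.001, 3.107]
force: [-4.2, 1.4, 27.9]
grip_width: 0.0575
finger_force: 79.1
```

>>> carry_out(
  rows=[
    [[0,0,-0.02,0],[0,0,-0.05,0],[0,0,-0.085,0],[0,0,-0.12,0],[0,0,-0.14,0],[0,0,-0.14,0],[0,0,-0.14,0]],
  ],
  grip_force=100,
)

```text
clock: 10.7
position: [0.4441, -0.1469, 0.149]
tool_rot: [-3.141, 0.002, 3.107]
force: [0.2, -0.0, -4.9]
grip_width: 0.0562
finger_force: 109.8
```

Run:
```python
from h import *
goto(.501,-.3488,.1,.079)
```

```text
shift mm [ -63.7 -199.8   49.2] twist -6.5
```

>>> carry_out(
  rows=[
    [[-0.01,-0.03,0,-1],[-0.02,-0.065,0,-2],[-0.03,-0.1,0,-3],[-0.042,-0.13,0,-4],[-0.054,-0.16,0,-5],[-0.06,-0.185,0.01,-6],[-0.064,-0.2,0.03,-6.5],[-0.064,-0.2,0.049,-6.5],[-0.064,-0.2,0.049,-6.5],[-0.064,-0.2,0.049,-6.5]],
  ],
)

```text
clock: 11.53
position: [0.4995, -0.3481, 0.0972]
tool_rot: [3.139, -0.004, -3.063]
force: [0.2, -0.2, -3.0]
grip_width: 0.056
finger_force: 109.7
```

Run:
```python
from h import *
print(bot.observe()["grip_width"]);goto(.5016,-.3488,.045,.079)
```

```text
0.05599959817584082
shift mm [-2.2 -1.  52.2] twist -0.0
```

>>> carry_out(
  rows=[
    [[-0.001,-0.001,0.02,0],[-0.002,-0.001,0.04,0],[-0.002,-0.001,0.048,0],[-0.002,-0.001,0.048,0],[-0.002,-0.001,0.048,0],[-0.002,-0.001,0.048,0]],
  ],
)

```text
clock: 12.03
position: [0.5034, -0.3501, 0.0527]
tool_rot: [-3.141, 0.001, -3.063]
force: [-0.8, -0.8, -3.0]
grip_width: 0.0563
finger_force: 109.8
```

Run:
```python
from h import *
print(bot.observe()["grip_width"]);goto(.5016,-.3488,.041,.079)
```

```text
0.05633399240969036
shift mm [ 1.7  1.5 11.7] twist 0.0
```

>>> carry_out(
  rows=[
    [[0.001,0.001,0.004,0],[0.001,0.001,0.008,0],[0.001,0.001,0.0105,0],[0.001,0.001,0.0115,0],[0.001,0.001,0.0115,0],[0.001,0.001,0.0115,0]],
  ],
)

```text
clock: 12.53
position: [0.5018, -0.3489, 0.0402]
tool_rot: [3.141, -0.0, -3.063]
force: [-2.0, 2.8, 4.3]
grip_width: 0.0564
finger_force: 110.9
```

Contact felt, with the load taken by the pile. Releasing.

>>> carry_out(
  rows=[
    [[0,0,0,0],[0,0,0,0],[0,0,0,0],[0,0,0,0]],
  ],
  grip=0.085,
)

```text
clock: 12.87
position: [0.5019, -0.3491, 0.0399]
tool_rot: [-3.141, 0.0, -3.063]
force: [0.8, 0.0, -0.2]
grip_width: 0.0853
finger_force: 0.0
```

>>> carry_out(
  rows=[
    [[0,0,-0.02,0],[0,0,-0.05,0],[0,0,-0.09,0],[0,0,-0.12,0],[0.02,0,-0.14,0],[0.05,0,-0.15,0],[0.08,0,-0.15,0],[0.1,0,-0.15,0],[0.1,0,-0.15,0]],
  ],
)

```text
clock: 13.62
position: [0.3981, -0.358, 0.1905]
tool_rot: [-3.141, -0.001, -3.066]
force: [0.1, 0.2, -0.3]
grip_width: 0.0848
finger_force: 0.0
```

Run:
```python
from h import *
p=bot.grab_frame("wrist");i=p["pixels"].astype(int);o=bot.grab_frame("top")
save(p,"w5.png",4,(205,180,365,325))
c=proj(p,(.5,-.3488,.05))
for th in(85,95):
    m=blob(i.max(2)<th,c);print(th,m.sum())
    if m.sum()<25000:
        for z0,h in((.01,.04),):
            v,f=fit(p,m,(.5,-.3488,.079),z0,h);print("w",v.round(4),f)
m=blob(dark(o),proj(o,(.672,.122,.035)));v,f=fit(o,m,(.672,.1217,-.088),.015);print("A",v.round(4),f)
goto(.672,.1217,.25,-.088)
```

```text
85 11245
w [ 0.5    -0.3483  0.0794] 0.04301763746850451
95 11283
w [ 0.5002 -0.3483  0.0769] 0.04192773094348082
A [ 0.672   0.1217 -0.0884] 0.052435375906674415
shift mm [-306.6  456.4  -59.7] twist 9.5
```

View pics/w5.png

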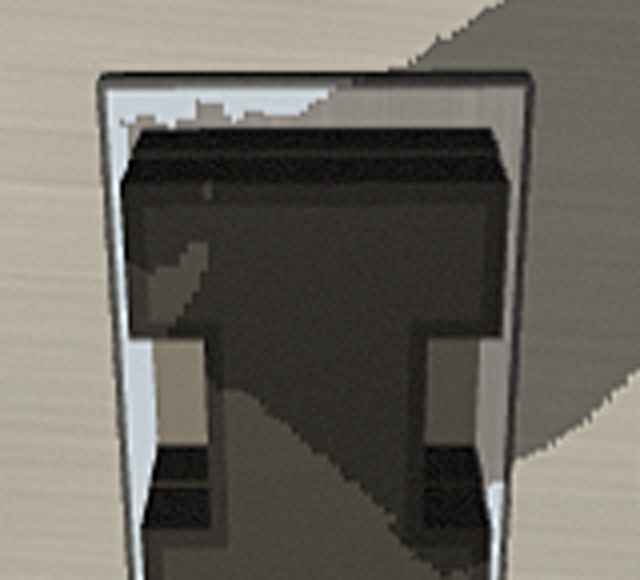

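The two slabs are stacked flush and square on the plate, with the mark showing evenly in the notches. Now to the board slab.

>>> carry_out(
  rows=[
    [[-0.015,0.025,-0.01,0],[-0.035,0.055,-0.02,1],[-0.055,0.085,-0.03,2],[-0.075,0.115,-0.04,3],[-0.095,0.145,-0.04,4],[-0.115,0.175,-0.04,5],[-0.135,0.205,-0.04,5],[-0.155,0.235,-0.04,6],[-0.175,0.265,-0.04,7],[-0.195,0.295,-0.04,8],[-0.215,0.325,-0.04,9],[-0.235,0.355,-0.04,9.5]],
  ],
)

```text
clock: 14.72
position: [0.6095, 0.0183, 0.2297]
tool_rot: [3.141, 0.0, 3.055]
force: [-0.5, 0.1, -0.5]
grip_width: 0.085
finger_force: 0.0
```

>>> carry_out(
  rows=[
    [[-0.015,0.03,0,0],[-0.035,0.06,0,0],[-0.055,0.085,0,0],[-0.065,0.1,0,0],[-0.065,0.1,0,0]],
  ],
)

```text
clock: 15.13
position: [0.6833, 0.115, 0.2285]
tool_rot: [3.14, -0.001, 3.06]
force: [0.3, 0.2, -0.4]
grip_width: 0.085
finger_force: 0.0
```

Run:
```python
from h import *
p=bot.grab_frame("wrist");i=p["pixels"].astype(int);c=proj(p,(.672,.1217,.035));print(c,bot.observe()["position"])
for th in(85,92,100):
    m=blob(i.max(2)<th,c);print(th,m.sum())
    if 3000<m.sum()<15000:
        v,f=fit(p,m,(.672,.1217,-.088),.015);print(v.round(4),f);goto(v[0],v[1],.075,v[2])
```

```text
[286.52699209 175.75985108] [0.68241621 0.11257388 0.22859691]
85 9534
[ 0.6731  0.1223 -0.0893] 0.023193359575842083
shift mm [  9.9   8.8 153.6] twist 0.3
92 9581
[ 0.6733  0.1222 -0.0874] 0.020071997069363176
shift mm [  9.7   8.8 153.6] twist 0.2
100 9618
[ 0.6733  0.1225 -0.0863] 0.016866251595252364
shift mm [  9.8   9.  153.6] twist 0.2
```

>>> carry_out(
  rows=[
    [[0.003,0.003,0.03,0.2],[0.007,0.006,0.07,0.2],[0.01,0.009,0.11,0.2],[0.01,0.009,0.14,0.2],[0.01,0.009,0.153,0.2],[0.01,0.009,0.153,0.2],[0.01,0.009,0.153,0.2]],
  ],
)

```text
clock: 15.77
position: [0.6732, 0.119, 0.0778]
tool_rot: [-3.142, 0.001, 3.051]
force: [0.5, 0.0, 0.8]
grip_width: 0.0851
finger_force: 0.0
```

Run:
```python
from h import *
goto(.6733,.1224,.023,-.087)
```

```text
shift mm [ 0.2  3.4 54.8] twist -0.2
```

>>> carry_out(
  rows=[
    [[0,0.003,0.025,0],[0,0.003,0.042,0],[0,0.003,0.052,0],[0,0.003,0.054,0],[0,0.003,0.054,0],[0,0.003,0.054,0]],
  ],
)

```text
clock: 16.27
position: [0.6739, 0.1222, 0.0245]
tool_rot: [3.141, 0.002, 3.051]
force: [0.0, 0.4, 0.3]
grip_width: 0.0846
finger_force: 0.0
```

>>> carry_out(
  rows=[
    [[0,0,0,0],[0,0,0,0],[0,0,0,0],[0,0,0,0],[0,0,0,0],[0,0,0,0]],
  ],
  grip=0.05,
  grip_force=80,
)

```text
clock: 16.77
position: [0.6735, 0.1223, 0.0246]
tool_rot: [3.141, 0.001, 3.051]
force: [-6.5, -1.2, 17.2]
grip_width: 0.0575
finger_force: 82.8
```

>>> carry_out(
  rows=[
    [[0,0,-0.02,0],[0,0,-0.05,0],[0,0,-0.085,0],[0,0,-0.12,0],[0,0,-0.14,0],[0,0,-0.14,0],[0,0,-0.14,0]],
  ],
  grip_force=100,
)

```text
clock: 17.35
position: [0.6731, 0.1224, 0.1635]
tool_rot: [3.141, 0.001, 3.051]
force: [-0.6, -0.6, -6.1]
grip_width: 0.0564
finger_force: 109.8
```

Run:
```python
from h import *
goto(.501,-.3488,.13,.079)
```

```text
shift mm [ 128.9 -484.8   33.1] twist -9.7
```

>>> carry_out(
  rows=[
    [[0.008,-0.03,0,-0.6],[0.018,-0.068,0,-1.4],[0.028,-0.106,0,-2.1],[0.038,-0.144,0,-3],[0.048,-0.182,0,-3.7],[0.058,-0.22,0,-4.5],[0.068,-0.258,0,-5.3],[0.078,-0.296,0,-6],[0.088,-0.334,0,-6.8],[0.098,-0.372,0,-7.6],[0.108,-0.41,0,-8.5],[0.119,-0.448,0,-9.3]],
  ],
)

```text
clock: 18.35
position: [0.5122, -0.3142, 0.161]
tool_rot: [3.14, -0.002, -3.069]
force: [1.3, -0.5, -4.1]
grip_width: 0.056
finger_force: 109.7
```

>>> carry_out(
  rows=[
    [[0.006,-0.02,0.01,-0.4],[0.01,-0.035,0.02,-0.4],[0.01,-0.036,0.033,-0.4],[0.01,-0.036,0.033,-0.4],[0.01,-0.036,0.033,-0.4]],
  ],
)

```text
clock: 18.77
position: [0.5059, -0.3484, 0.1281]
tool_rot: [3.139, -0.003, -3.062]
force: [0.7, -0.1, -4.7]
grip_width: 0.0562
finger_force: 109.7
```

Run:
```python
from h import *
print(bot.observe()["grip_width"]);goto(.5012,-.3488,.068,.079)
```

```text
0.056236084239242624
shift mm [ 4.6 -0.2 60.2] twist 0.0
```

>>> carry_out(
  rows=[
    [[0.002,0,0.02,0],[0.004,0,0.04,0],[0.004,0,0.055,0],[0.004,0,0.058,0],[0.004,0,0.058,0],[0.004,0,0.058,0]],
  ],
)

```text
clock: 19.27
position: [0.5033, -0.3497, 0.0727]
tool_rot: [-3.141, 0.001, -3.062]
force: [-0.2, -1.3, -3.9]
grip_width: 0.0562
finger_force: 109.7
```

Run:
```python
from h import *
print(bot.observe()["grip_width"]);goto(.5012,-.3488,.060,.079)
```

```text
0.05617478916558499
shift mm [ 2.   1.1 12.7] twist 0.0
```

>>> carry_out(
  rows=[
    [[0.001,0.001,0.004,0],[0.001,0.001,0.008,0],[0.001,0.001,0.011,0],[0.001,0.001,0.0125,0],[0.001,0.001,0.0125,0],[0.001,0.001,0.0125,0]],
  ],
)

```text
clock: 19.77
position: [0.5015, -0.3491, 0.0599]
tool_rot: [3.142, 0.0, -3.063]
force: [-2.5, 3.1, 5.8]
grip_width: 0.0563
finger_force: 111.1
```

>>> carry_out(
  rows=[
    [[0,0,0,0],[0,0,0,0],[0,0,0,0],[0,0,0,0]],
  ],
  grip=0.085,
)

```text
clock: 20.1
position: [0.5017, -0.3493, 0.0595]
tool_rot: [-3.141, 0.0, -3.063]
force: [0.2, 0.0, 0.3]
grip_width: 0.0852
finger_force: 0.0
```

>>> carry_out(
  rows=[
    [[0,0,-0.02,0],[0,0,-0.05,0],[0,0,-0.09,0],[0,0,-0.12,0],[0.02,0,-0.13,0],[0.05,0,-0.13,0],[0.08,0,-0.13,0],[0.1,0,-0.13,0],[0.1,0,-0.13,0]],
  ],
)

```text
clock: 20.85
position: [0.3978, -0.3581, 0.1898]
tool_rot: [-3.141, -0.001, -3.066]
force: [0.2, -1.9, -0.1]
grip_width: 0.0852
finger_force: 0.0
```

Run:
```python
from h import *
p=bot.grab_frame("wrist");i=p["pixels"].astype(int);o=bot.grab_frame("top");s=bot.grab_frame("scene")
c=proj(p,(.5,-.3488,.07))
for th in(85,95):
    m=blob(i.max(2)<th,c);print(th,m.sum())
    if m.sum()<30000:
        v,f=fit(p,m,(.5,-.3488,.079),.01,.06);print("w",v.round(4),f)
# guard: zoom of top and scene
save(s,"box.png",5,(340,145,430,235))
for q,n in((o,"top"),(s,"scene")):
  for l,z in(("guard_tab",.115),("guard_hinge",.095),("toggle_tip",.125)):
    for r in bot.spot_point(q,l): print(n,l,np.round(r["position"],1),round(r["conf"],2),ray(q,r["position"],z).round(4))
```

```text
85 13758
w [ 0.5003 -0.3483  0.0758] 0.056788064840705865
95 13953
w [ 0.5003 -0.3484  0.0763] 0.0673684624713499
top guard_tab [147.6 242.4] 0.68 [0.3998 0.2957 0.115 ]
top guard_tab [406.9 190.7] 0.33 [ 0.489  -0.3316  0.115 ]
scene guard_tab [375.9 166.6] 0.58 [0.4136 0.2965 0.115 ]
```

View pics/box.png

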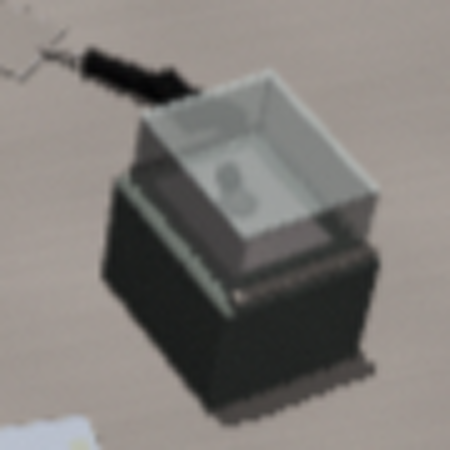

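The pile is complete and released. The fit gives (.500,-.348), yaw 4.4°. The scene crop shows the clear hood over the toggle, which is at about (232,185) in the crop, with the hood's far side toward the camera. Now over the box for a close look.

Run:
```python
from h import *
goto(.46,.0,.27,.2);goto(.45,.30,.27,.25)
```

```text
shift mm [-85.9 351.1 -80.8] twist -6.9
shift mm [-99.8 651.  -80.7] twist -9.8
```

>>> carry_out(
  rows=[
    [[-0.012,0.03,-0.015,0],[-0.026,0.064,-0.03,-0.5],[-0.04,0.098,-0.045,-1],[-0.052,0.132,-0.06,-2],[-0.064,0.168,-0.07,-3],[-0.075,0.205,-0.08,-4],[-0.086,0.243,-0.08,-5],[-0.09,0.282,-0.08,-6],[-0.092,0.321,-0.08,-7],[-0.094,0.36,-0.08,-8],[-0.096,0.4,-0.08,-9],[-0.098,0.44,-0.08,-9.8]],
  ],
)

```text
clock: 22.3
position: [0.4645, 0.0914, 0.2695]
tool_rot: [-3.142, 0.0, -2.891]
force: [0.5, -0.6, -0.3]
grip_width: 0.0854
finger_force: 0.0
```

>>> carry_out(
  rows=[
    [[0.006,0.035,0,0],[0.012,0.07,0,0],[0.018,0.105,0,0],[0.024,0.14,0,0],[0.03,0.17,0,0],[0.036,0.195,0,0],[0.036,0.208,0,0],[0.036,0.208,0,0]],
  ],
)

```text
clock: 22.97
position: [0.3772, 0.285, 0.2694]
tool_rot: [3.14, -0.0, -2.887]
force: [-0.6, -0.6, 0.8]
grip_width: 0.0851
finger_force: 0.0
```

Run:
```python
from h import *
p=bot.grab_frame("wrist");o=bot.observe();print(o["position"],o["tool_rot"])
save(p,"wb.png",1.3)
for l,z in(("guard_tab",.115),("guard_hinge",.095),("toggle_tip",.125)):
    for r in bot.spot_point(p,l): print(l,np.round(r["position"],1),round(r["conf"],2),ray(p,r["position"],z).round(4))
```

```text
[0.37792174 0.28322098 0.26925373] [ 3.14128825e+00 -2.48993320e-04 -2.88904119e+00]
guard_tab [288.2 218.3] 0.61 [0.4007 0.2982 0.115 ]
```

View pics/wb.png

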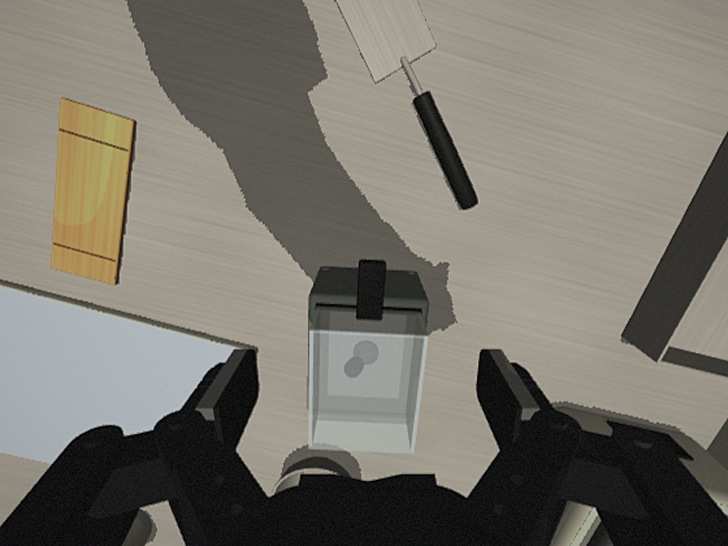

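The wrist picture (1.3x) shows the tab at columns 358–386 and rows 260–320, with the hood squared to the camera and apparently shut. The toggle is under it at about (360,358), leaning to the box's right. Moving to hover over the tab.

Run:
```python
from h import *
p=bot.grab_frame("wrist");i=p["pixels"].astype(int)
for r in(205,215,225): print(r,i[r,262:310].max(1))
print(i[190:255,286].max(1))
for r in (200,246): print(ray(p,(286.3,r),.115).round(4),ray(p,(286.3,r),.125).round(4))
X=ray(p,(286.3,218),.115);print(X)
goto(X[0],X[1],.17,.2526)
```

```text
205 [ 49  46  46  45  53  62  59  53  58  61  74  77  71  71  74  89  89  89
  14  20  28  25  37  29  28  28  28  30  31  27  29  26  29  32  22  23
  22  26  27  74 104 102  99  97  96  98  98  97]
215 [40 45 42 42 40 41 43 45 44 43 44 40 43 45 46 43 41 30 16 28 18 29 25 24
 26 19 30 30 24 31 28 22 29 24 28 22 24 17 29 45 44 44 42 46 45 44 43 43]
225 [45 43 43 42 40 41 47 42 41 44 38 40 38 43 46 44 44 17 24 24 29 31 27 26
 30 28 19 30 26 28 24 28 29 20 26 28 25 23 48 43 42 42 46 44 41 44 43 44]
[ 96  98  96  96  94  99  99 101  87  19  27  23  25  32  23  28  24  32
  25  29  25  34  32  23  28  26  22  26  31  28  30  28  25  22  27  30
  25  21  22  33  29  24  26  25  19  34  23  20  26  23  30  26  29  21
  23  57  84  97  93  94  91  94  90  87  99]
[0.3834 0.287  0.115 ] [0.3806 0.2862 0.125 ]
[0.4342 0.3001 0.115 ] [0.4296 0.2988 0.125 ]
[0.40263254 0.29198922 0.115     ]
shift mm [-25.6   4.7  99.3] twist -0.2
```

>>> carry_out(
  rows=[
    [[-0.008,0.003,0.02,0],[-0.016,0.006,0.05,0],[-0.024,0.0085,0.08,0],[-0.024,0.0085,0.095,0],[-0.024,0.0085,0.099,0],[-0.024,0.0085,0.099,0],[-0.024,0.0085,0.099,0]],
  ],
  grip=0.06,
)

```text
clock: 23.8
position: [0.4001, 0.296, 0.1712]
tool_rot: [3.141, 0.001, -2.892]
force: [0.8, -0.5, -0.2]
grip_width: 0.0601
finger_force: 0.0
```

Run:
```python
from h import *
p=bot.grab_frame("wrist");i=p["pixels"].astype(int)
X=np.array([.4005,.2955]);
T=R.from_euler("xyz",bot.observe()["tool_rot"]).as_matrix();o=bot.observe()["position"];print(o)
for d in(0,.019):
    print(proj(p,o-T[:,2]*d))
# line of tool plane in image: points at tool y=0, z=.119, along u
for s in(-.02,0,.03):
    q=o+T[:,0]*(-s);c=proj(p,(q[0],q[1],.119));print(s,c.round(1)); 
    r=int(c[1]); 
    if r<420: print(np.flatnonzero(i[r,230:340].max(1)<38)[[0,-1]]+230)
save(p,"tab.png",3,(190,120,390,320))
```

```text
[0.4001766  0.2962119  0.17156886]
[281.56899302 271.34061035]
[281.42970366 291.631764  ]
-0.02 [281.8 206.3]
[266 295]
0 [281.8 233.3]
[264 295]
0.03 [281.8 270.8]
[264 291]
```

View pics/tab.png

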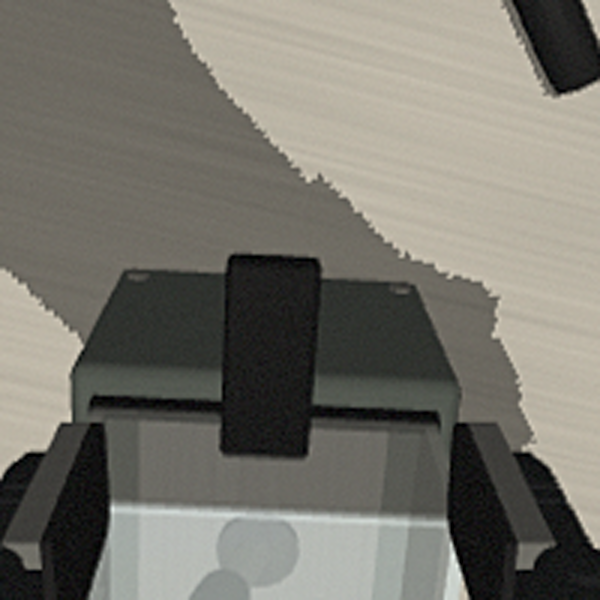

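The crop shows the tab at crop (270,355) and the box rotated about 2.4° clockwise relative to the tool. I'll turn by that, shift 1 mm, descend and grip.

>>> carry_out(
  rows=[
    [[0.001,-0.001,0.015,1],[0.001,-0.001,0.035,2],[0.001,-0.001,0.055,2.4],[0.001,-0.001,0.07,2.4],[0.001,-0.001,0.074,2.4],[0.001,-0.001,0.074,2.4],[0.001,-0.001,0.074,2.4]],
  ],
)

```text
clock: 24.43
position: [0.3995, 0.2953, 0.0975]
tool_rot: [3.141, 0.001, -2.934]
force: [-0.2, 0.1, -0.2]
grip_width: 0.0599
finger_force: 0.0
```

>>> carry_out(
  rows=[
    [[0,0,0,0],[0,0,0,0],[0,0,0,0],[0,0,0,0],[0,0,0,0],[0,0,0,0],[0,0,0,0],[0,0,0,0]],
  ],
  grip=0.01,
  grip_force=25,
)

```text
clock: 25.1
position: [0.3993, 0.294, 0.0966]
tool_rot: [-3.14, 0.0, -2.935]
force: [1.8, -6.3, 1.6]
grip_width: 0.0214
finger_force: 28.7
```

>>> carry_out(
  rows=[
    [[-0.001,0,-0.007,0],[-0.0027,0,-0.015,0],[-0.005,0,-0.022,0],[-0.007,0,-0.029,0],[-0.0126,0,-0.043,0],[-0.0196,0,-0.057,0],[-0.028,0,-0.0695,0],[-0.0375,0,-0.081,0],[-0.0375,0,-0.081,0]],
  ],
)

```text
clock: 25.85
position: [0.4372, 0.3015, 0.1792]
tool_rot: [-3.14, 0.001, -2.936]
force: [-3.8, -8.2, 4.0]
grip_width: 0.0215
finger_force: 30.4
```

>>> carry_out(
  rows=[
    [[-0.0107,-0.001,-0.0107,0],[-0.0223,-0.001,-0.0203,0],[-0.035,-0.001,-0.0287,0],[-0.0483,-0.001,-0.0358,0],[-0.0623,-0.001,-0.0416,0],[-0.0768,-0.001,-0.0458,0],[-0.0916,-0.001,-0.0487,0],[-0.1067,-0.001,-0.05,0],[-0.1218,-0.001,-0.0498,0],[-0.137,-0.001,-0.0481,0],[-0.1445,-0.001,-0.047,0],[-0.1445,-0.001,-0.047,0]],
  ],
)

```text
clock: 26.85
position: [0.5788, 0.3298, 0.224]
tool_rot: [-3.139, -0.001, -2.936]
force: [1.4, -9.0, 2.4]
grip_width: 0.0214
finger_force: 37.1
```

>>> carry_out(
  rows=[
    [[0,0,0,0],[0,0,0,0],[0,0,0,0],[0,0,0,0],[0,0,0,0],[0,0,-0.02,0],[0,0,-0.05,0],[0,0,-0.07,0],[0.03,0,-0.07,0],[0.06,0,-0.07,0],[0.09,0,-0.07,0],[0.09,0,-0.07,0]],
  ],
  grip=0.06,
)

```text
clock: 27.85
position: [0.4848, 0.3127, 0.2951]
tool_rot: [-3.142, -0.001, -2.931]
force: [0.5, -0.1, 0.3]
grip_width: 0.0601
finger_force: 0.0
```

Run:
```python
from h import *
p=bot.grab_frame("wrist");s=bot.grab_frame("scene");t=bot.grab_frame("top")
a=p["pixels"];b=cv2.resize(s["pixels"][100:260,320:480],(420,420));
cv2.imwrite("pics/open.png",cv2.resize(np.hstack([a,b])[:,:,::-1],(784,336)))
print(bot.observe()["position"],proj(p,(.479,.311,.125)))
for q,n in((p,"w"),(s,"s"),(t,"t")):
  for l,z in(("toggle_tip",.125),("guard_hinge",.095)):
    for r in bot.spot_point(q,l): print(n,l,np.round(r["position"],1),round(r["conf"],2),ray(q,r["position"],z).round(4))
```

```text
[0.48947375 0.31303995 0.29485517] [281.45708455 185.42384361]
w toggle_tip [268.6 180.9] 0.62 [0.477  0.2965 0.125 ]
s toggle_tip [386.2 180. ] 0.62 [0.4868 0.3    0.125 ]
s guard_hinge [401.4 198. ] 0.57 [0.5412 0.3305 0.095 ]
```

View pics/open.png

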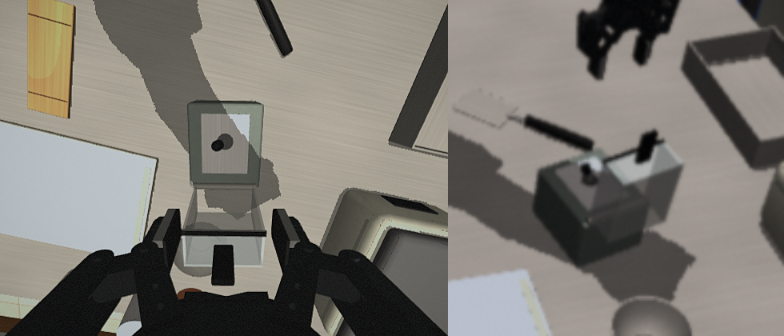

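The guard is up. The toggle's black end is at about (218,145) in the left half, on the box's right. I'll close the fingers and come down on the right side of the toggle.

Run:
```python
from h import *
goto(.4877,.268,.16,.207);goto(.4877,.268,.111,.207)
```

```text
shift mm [ 11.  -43.6 134. ] twist 0.0
shift mm [ 11.  -43.6 183. ] twist 0.0
```

>>> carry_out(
  rows=[
    [[0.004,-0.02,0.0,0],[0.008,-0.035,0.01,0],[0.011,-0.044,0.04,0],[0.011,-0.044,0.075,0],[0.011,-0.044,0.105,0],[0.011,-0.044,0.13,0],[0.011,-0.044,0.134,0],[0.011,-0.044,0.134,0],[0.011,-0.044,0.134,0]],
  ],
  grip=0,
)

```text
clock: 29.05
position: [0.488, 0.268, 0.1614]
tool_rot: [3.141, 0.001, -2.934]
force: [0.5, 0.3, 0.2]
grip_width: -0.0002
finger_force: 0.0
```

Run:
```python
from h import *
goto(.4877,.268,.111,.207)
```

```text
shift mm [ 0.4  0.  50.4] twist 0.1
```

>>> carry_out(
  rows=[
    [[0,0,0.02,0],[0,0,0.04,0],[0,0,0.05,0],[0,0,0.05,0],[0,0.005,0.05,0],[0,0.01,0.05,0],[0,0.015,0.05,0],[0,0.02,0.05,0],[0,0.025,0.05,0],[0,0.03,0.05,0],[0,0.03,0.05,0]],
  ],
)

```text
clock: 29.97
position: [0.481, 0.2986, 0.1108]
tool_rot: [3.141, 0.001, -2.932]
force: [1.4, -0.9, -0.8]
grip_width: 0.0002
finger_force: 0.0
```

>>> carry_out(
  rows=[
    [[0,0.002,0,0],[0,0.004,0,0],[0,0.006,0,0],[0,0.006,0,0]],
  ],
)

```text
clock: 30.3
position: [0.4799, 0.303, 0.1103]
tool_rot: [-3.141, -0.0, -2.933]
force: [0.9, -1.3, -0.7]
grip_width: -0.0001
finger_force: 0.4
```

>>> carry_out(
  rows=[
    [[0,0.002,0,0],[0,0.004,0,0],[0,0.004,0,0],[0,0.004,0,0]],
  ],
)

```text
clock: 30.63
position: [0.4798, 0.304, 0.1101]
tool_rot: [-3.138, -0.001, -2.936]
force: [1.8, -15.0, 2.7]
grip_width: -0.0005
finger_force: 7.3
```

>>> carry_out(
  rows=[
    [[0,0.002,0,0],[0,0.004,0,0],[0,0.004,0,0],[0,0.004,0,0]],
  ],
)

```text
clock: 30.97
position: [0.4795, 0.3049, 0.1099]
tool_rot: [-3.134, -0.002, -2.938]
force: [4.9, -29.7, 7.8]
grip_width: -0.0
finger_force: 15.3
```

The force rose sharply, so the toggle is at its stop. Backing off and looking.

>>> carry_out(
  rows=[
    [[0,-0.01,0,0],[0,-0.025,0,0],[0,-0.035,-0.01,0],[0,-0.035,-0.05,0],[0,-0.03,-0.09,0],[0,-0.02,-0.13,0],[0,-0.005,-0.165,0],[0,0.005,-0.185,0],[0,0.005,-0.185,0],[0,0.005,-0.185,0]],
  ],
  grip=0.06,
)

```text
clock: 31.8
position: [0.4773, 0.3164, 0.2971]
tool_rot: [3.14, 0.002, -2.933]
force: [0.1, -0.6, -0.8]
grip_width: 0.0603
finger_force: 0.0
```

Run:
```python
from h import *
p=bot.grab_frame("wrist");s=bot.grab_frame("scene");t=bot.grab_frame("top")
a=p["pixels"][90:390,150:450];b=cv2.resize(s["pixels"][130:230,350:450],(300,300))
cv2.imwrite("pics/on.png",cv2.resize(np.hstack([a,b])[:,:,::-1],(800,400)))
print(bot.observe()["position"])
for v,a_ in((-.0144,"off"),(.0144,"on")):print(a_,proj(p,(.4785-.2055*v,.312+.978*v,.12)).round(1))
for q,n in((p,"w"),(s,"s"),(t,"t")):
  for l,z in(("toggle_tip",.12),("guard_tab",.245)):
    for r in bot.spot_point(q,l): print(n,l,np.round(r["position"],1),round(r["conf"],2),ray(q,r["position"],z).round(4))
```

```text
[0.47717034 0.31493641 0.29473406]
off [264.6 189. ]
on [290.6 189. ]
w toggle_tip [287.3 183.7] 0.77 [0.4704 0.3212 0.12  ]
w guard_tab [274.4 340.5] 0.86 [0.5704 0.3302 0.245 ]
s toggle_tip [393.7 177.7] 0.38 [0.4782 0.3279 0.12  ]
s guard_tab [415.1 167.6] 0.69 [0.5744 0.3308 0.245 ]
t guard_tab [116.5 157.8] 0.89 [0.5713 0.3309 0.245 ]
t guard_tab [138.9 187.3] 0.23 [0.5018 0.2822 0.245 ]
```

View pics/on.png

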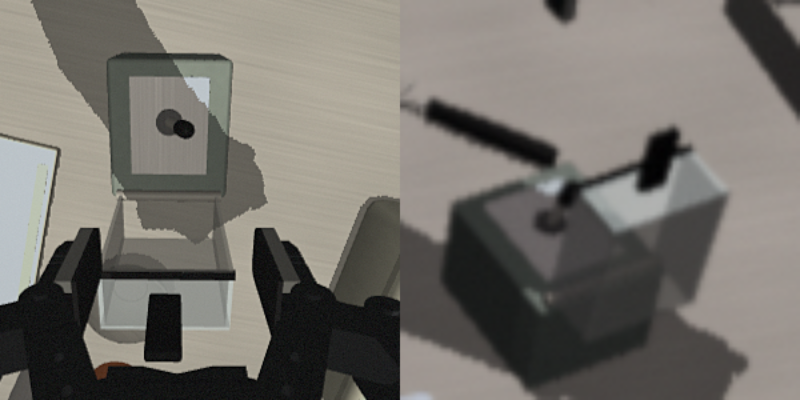

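The toggle's black end now leans to the robot's left, at crop (184,129), past its pivot shadow. The guard's tab stands at (165,325). Regripping the tab.

Run:
```python
from h import *
goto(.578,.329,.224,.2075)
```

```text
shift mm [-101.3   -7.4   70.9] twist 0.0
```

>>> carry_out(
  rows=[
    [[-0.03,-0.002,-0.005,0],[-0.06,-0.004,-0.005,0],[-0.09,-0.007,-0.005,0],[-0.101,-0.0075,0,0],[-0.101,-0.0075,0.025,0],[-0.101,-0.0075,0.05,0],[-0.101,-0.0075,0.068,0],[-0.101,-0.0075,0.071,0],[-0.101,-0.0075,0.071,0],[-0.101,-0.0075,0.071,0]],
  ],
)

```text
clock: 33.08
position: [0.578, 0.3293, 0.2254]
tool_rot: [3.141, 0.001, -2.934]
force: [-0.2, -0.3, 0.2]
grip_width: 0.0603
finger_force: 0.0
```

>>> carry_out(
  rows=[
    [[0,0,0,0],[0,0,0,0],[0,0,0,0],[0,0,0,0],[0,0,0,0],[0,0,0,0],[0,0,0,0],[0,0,0,0]],
  ],
  grip=0.01,
)

```text
clock: 33.75
position: [0.5781, 0.3294, 0.2253]
tool_rot: [3.141, 0.001, -2.934]
force: [-0.2, 0.8, 6.7]
grip_width: 0.0211
finger_force: 26.8
```

>>> carry_out(
  rows=[
    [[0.0075,0,-0.0012,0],[0.0226,0,-0.0029,0],[0.0377,0,-0.0031,0],[0.0528,0,-0.0018,0],[0.0676,0,0.0011,0],[0.0821,0,0.0053,0],[0.0961,0,0.0111,0],[0.1095,0,0.0182,0],[0.1221,0,0.0266,0],[0.1337,0,0.0362,0],[0.1444,0,0.0469,0],[0.1444,0,0.0469,0]],
  ],
)

```text
clock: 34.75
position: [0.4345, 0.3006, 0.1767]
tool_rot: [3.14, -0.0, -2.932]
force: [-5.9, 8.9, 2.9]
grip_width: 0.0211
finger_force: 25.9
```

>>> carry_out(
  rows=[
    [[0.0095,0,0.0117,0],[0.018,0,0.0244,0],[0.025,0,0.0378,0],[0.0305,0,0.0518,0],[0.0348,0,0.066,0],[0.0362,0,0.073,0],[0.037,0,0.079,0],[0.037,0,0.081,0],[0.037,0,0.081,0]],
  ],
)

```text
clock: 35.5
position: [0.3993, 0.2935, 0.0964]
tool_rot: [3.139, -0.0, -2.932]
force: [-8.0, 9.6, 0.8]
grip_width: 0.0216
finger_force: 24.6
```

>>> carry_out(
  rows=[
    [[0,0,0.002,0],[0,0,0.004,0],[0,0,0.004,0],[0,0,0.004,0]],
  ],
)

```text
clock: 35.83
position: [0.4002, 0.2938, 0.0939]
tool_rot: [3.139, 0.002, -2.932]
force: [-10.3, 7.0, 23.2]
grip_width: 0.0218
finger_force: 28.2
```

>>> carry_out(
  rows=[
    [[0,0,0.002,0],[0,0,0.004,0],[0,0,0.004,0],[0,0,0.004,0]],
  ],
)

```text
clock: 36.17
position: [0.4011, 0.2941, 0.0905]
tool_rot: [3.138, 0.004, -2.933]
force: [-6.6, 3.9, 34.0]
grip_width: 0.0214
finger_force: 31.3
```

>>> carry_out(
  rows=[
    [[0,0,-0.003,0],[0,0,-0.003,0],[0,0,-0.003,0],[0,0,-0.003,0],[0,0,-0.003,0],[0,0,-0.03,0],[0,0,-0.06,0],[0,0,-0.06,0]],
  ],
  grip=0.06,
)

```text
clock: 36.83
position: [0.4017, 0.2928, 0.1524]
tool_rot: [3.139, 0.004, -2.934]
force: [0.3, 0.2, 2.1]
grip_width: 0.0597
finger_force: 0.0
```

>>> carry_out(
  rows=[
    [[0,0,0,0],[0,0,0,0],[0,0,0,0],[0,0,0,0],[0,0,0,0],[0,0,0,0],[0,0,0,0],[0,0,0,0],[0,0,0.01,0],[0,0,0.02,0],[0,0,0.025,0],[0,0,0.025,0]],
  ],
  grip=0,
)

```text
clock: 37.83
position: [0.3995, 0.2911, 0.1218]
tool_rot: [-3.14, -0.002, -2.933]
force: [-0.1, -0.2, 0.4]
grip_width: 0.0002
finger_force: 0.0
```

>>> carry_out(
  rows=[
    [[0,0,0.002,0],[0,0,0.004,0],[0,0,0.005,0],[0,0,0.005,0]],
  ],
)

```text
clock: 38.17
position: [0.4003, 0.2917, 0.1189]
tool_rot: [3.142, 0.0, -2.934]
force: [-3.0, -1.5, 9.0]
grip_width: -0.0001
finger_force: 4.6
```

>>> carry_out(
  rows=[
    [[0,0,0.001,0],[0,0,0.002,0],[0,0,0.002,0],[0,0,0.002,0]],
  ],
)

```text
clock: 38.5
position: [0.4003, 0.2919, 0.1182]
tool_rot: [3.141, 0.001, -2.934]
force: [-11.0, -5.8, 40.4]
grip_width: 0.0003
finger_force: 20.2
```

The tab's top is at 0.1185, which is the shut height. Retreating for the final check.

>>> carry_out(
  rows=[
    [[0,0,-0.01,0],[0,0,-0.04,0],[0,0,-0.08,0],[0,0,-0.12,0],[0.0,-0.04,-0.14,0],[0,-0.08,-0.15,0],[0,-0.12,-0.15,0],[0,-0.16,-0.15,0],[0,-0.16,-0.15,0]],
  ],
)

```text
clock: 39.25
position: [0.4346, 0.1279, 0.2669]
tool_rot: [-3.139, 0.001, -2.942]
force: [0.7, -1.3, 1.2]
grip_width: -0.0001
finger_force: 0.0
```

Run:
```python
from h import *
s=bot.grab_frame("scene");t=bot.grab_frame("top");print(bot.observe()["clock"])
a=cv2.resize(s["pixels"][130:230,350:450],(400,400),interpolation=cv2.INTER_CUBIC);b=cv2.resize(t["pixels"][120:290,90:480],(400,174));c=cv2.resize(s["pixels"][190:300,110:260],(400,226))
cv2.imwrite("pics/fin.png",np.hstack([a,np.vstack([b,c])])[:,:,::-1])
for q,n in((s,"s"),(t,"t")):
  for l,z in(("toggle_tip",.12),("guard_tab",.115)):
    for r in bot.spot_point(q,l): print(n,l,np.round(r["position"],1),round(r["conf"],2),ray(q,r["position"],z).round(4))
```

```text
39.35
s guard_tab [373.9 165.9] 0.59 [0.4091 0.2917 0.115 ]
t toggle_tip [363.6 276.4] 0.4 [ 0.2895 -0.2072  0.12  ]
t toggle_tip [157.  311.4] 0.2 [0.2379 0.2743 0.12  ]
t guard_tab [149.8 240.8] 0.63 [0.4034 0.2904 0.115 ]
t guard_tab [157.5 311.4] 0.21 [0.238  0.2743 0.115 ]
```

View pics/fin.png

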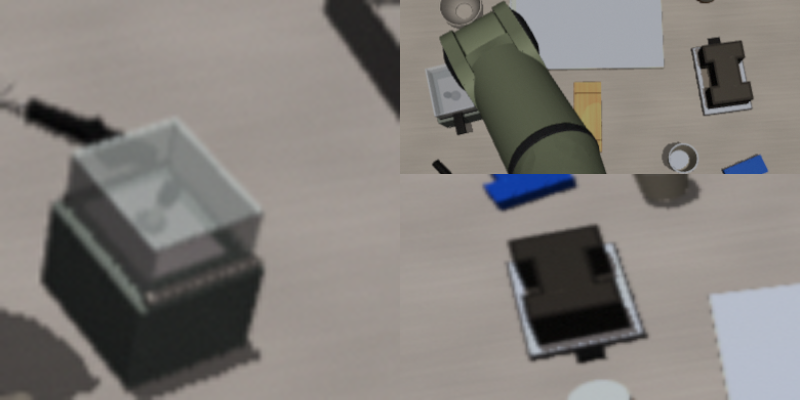

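The guard is shut over the switched toggle at (165,195). The pile is square on the plate at (565,285), and the crockery, bamboo board and blue slab in view look untouched. Handing in.

```bash
python3 -c "
from workcell import bot
print(bot.job_done())"
```

```text
the job is handed in; nothing more can be done
None
```

The three charcoal slabs are stacked square on the marked rectangle (measured within about 3 mm of it), the toggle is pushed fully left to on, and the guard is shut again; the job was handed in at about 39 s of the 210 s, and no verdict was returned.

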